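# Torque the clamp bolt of a horseshoe welding fixture

## Task

Set the torque wrench's square ring fully down over the fixture's square-headed clamp bolt and tighten it clockwise until the bolt is tight and the handle breaks over at its hinge, stopping there, well short of the hinge's end stop. Ease off so the handle springs straight, lift the wrench off without slackening the bolt and lay it gently back in its red rest. Don't force or slam the wrench or the gripper against fixture or rest, and leave the loose horseshoe, hammer and magnet alone.

Things in the scene. Friction and masses are not known exactly. Their poses are not given: they have to be found in the camera images.
- wrench: Break-over (click) torque wrench, about 0.42 kg, lying level. Origin: centre of its square ring (across and in thickness); z up, handle along -x. The steel ring is 20 mm thick, 45 mm across, with a square through-hole of 27 mm, sides along x and y. The centre of mass is about 80 mm behind the ring centre.
- grip (a point): Middle of the wrench's black flat-sided grip, on its centre line, at the orange band; 170 mm behind the ring centre when the wrench is straight; axes as the wrench's (turned by the break-over angle). The grip is 22 mm wide (y), 26 mm high (z), 100 mm long (x).
- wrench_hinge (a point): The wrench's upright brass hinge pin, 55 mm behind the ring centre. A bar 16 mm high, 18 mm wide joins it to the ring; behind it an 18 mm round steel tube runs to the grip.
- handle (a joint): Break-over angle at that hinge, rad: 0 straight, grows as the handle folds clockwise (from above). A spring cam holds it straight up to 1.6 N m about the pin (a plain 14 N pull at mid-grip, 2.4 N m on the bolt); past that it gives, down to 1.2 N m at 0.1 and 0.9 at 0.2. Broken over from 0.08; past 0.20 is pulling on well past the click; stop at 0.30. Springs straight when let off.
- bolt_head (a point): Centre of the clamp bolt's square steel head, half-way up, about 60 mm over the bench. 24 mm across flats (facing this point's x and y, which turn with the bolt; every quarter turn fits the ring), 20 mm high, top 5 mm chamfered to a 17 mm square. A wrench fully down rests on the washer with its ring centre at this point, with about 0.13 rad of free turn either way.
- washer (a point): Middle of the top of the 40 mm round washer under the bolt head, 10 mm below the head's centre; it lies on a blue strap (top 4 mm lower) 38 mm wide that reaches 68 mm to each side along the fixture's y.
- bolt (a joint): Turn of the clamp bolt, rad, grows clockwise seen from above. It starts loose, turns against a light drag (0.25 N m, 1.5 N at mid-grip), then comes up solid. How far it must still turn before it is tight differs from start to start, between about 14 and 30 degrees, and must be felt.
- fixture: Fixed welding fixture: grey drilled steel plate 20 mm thick with a clamped horseshoe and a blue strap clamp. Origin on the bench under the clamp bolt; the plate reaches 115 mm to both sides in x, 90 mm in +y, 180 mm in -y. All of it but strap, washer and bolt is lower than 33 mm.
- rest: Fixed red wrench rest. Origin on the bench under the ring pad; x as the wrench lying in it (handle to -x). The pad, 62 x 58 mm, top at 45 mm, carries the ring. The base plate is 8 mm high, 80 mm wide, from 193 mm behind to 43 mm ahead of the origin.
- rest_cradle (a point): Middle of the floor of the rest's black slotted cradle, 100 mm behind the ring pad's middle, 46 mm over the bench; carries the wrench's steel tube. The slot runs along x, 26 mm wide, 16 mm long; its lugs stand to 64 mm over the bench, with lead-ins flaring out to 73 mm.
- rest_ring (a point): Where the wrench's ring centre belongs in the rest, 55 mm over the bench; axes as the rest's. Along x the wrench may lie some mm off it.
- rest_grip (a point): Where the middle of the grip belongs in the rest, 55 mm over the bench.
- spare_shoe: Loose brown horseshoe on the bench, 120 x 125 mm, 10 mm thick; origin at its middle on the bench. Leave alone.
- chipping_hammer: Loose chipping hammer lying on the bench, about 200 mm long, 28 mm high; origin near the middle of its handle. Leave alone.
- weld_magnet: Loose yellow welding magnet block, 85 x 85 x 18 mm; origin under its middle. Leave alone.

How it is judged:
On the way, in this order (a step that is already met when the one before it is completed fails the run):
1. the ring is fully down over the bolt head (ring centre within 6 mm of the head's centre, level within 0.2 rad) (distance between wrench and bolt_head below 0.006 m and angle between wrench's own z axis and vertical below 0.2 rad), for 0.2 s.
2. with the ring still down on the head, the wrench has broken over (hinge past 0.08 rad) (distance between wrench and bolt_head below 0.006 m and value of joint handle above 0.08 rad), for 0.1 s.
At the end, for the whole second after the job is handed in: The wrench lies at rest and released in its rest (ring centre and grip middle each within 20 mm of their places there), its hinge straight again (under 0.03 rad), and the clamp bolt has not been slackened again (its turn is still above 0.42 rad) (distance between wrench and rest_ring below 0.02 m and distance between grip and rest_grip below 0.02 m and value of joint handle below 0.03 rad and value of joint bolt above 0.42 rad and linear speed of wrench below 0.02 m/s); the robot touches nothing.
It fails at once if pulled on well past the break-over, towards the hinge's end stop (hinge past 0.20 rad) (value of joint handle above 0.2 rad).
It fails at once if wrench jammed or slammed on the fixture or the rest (over 60 N) (contact force between wrench and fixture above 60 N or contact force between wrench and rest above 60 N).
It fails at once if the robot itself pressed on the fixture or the rest (over 25 N) (contact force between any of the fingers, the arm and fixture above 25 N or contact force between any of the fingers, the arm and rest above 25 N).
It fails at once if a bystander disturbed (moved more than 15 mm) (distance of any of spare_shoe, chipping_hammer, weld_magnet from where it was at the start of the episode above 0.015 m).
It also fails if it takes over 72 s, if anything falls off the work surface, if the arm or the gripper's body presses on something with over 40 N, if the wrist force passes 120 N, or if a joint passes its speed limit or range.

## Robot

A 6-joint arm with a two-finger parallel gripper is mounted at the origin on the work surface. World frame = base frame: x ahead of the robot, y to its left, z up, the work surface at z = 0. Lengths are in m, angles in rad, forces in N, time in s.
With the tool pointing down it reaches from about 0.375 to 0.975 m from the base axis. Payload 3.8 kg.
Tool frame: the origin (TCP) lies midway between the tips of the shut fingers; the grasp point (between the pads) lies 19 mm behind it; z points along the fingers, y is the line along which they close (so a half turn about z gives the same grasp; the last joint's range is limited). The gripper opens to 85 mm and grips with 20 to 120 N. Pads are 22 mm wide; open, the fingers measure 114 mm over their backs; the gripper's body (76 mm by 85 mm) begins 54 mm behind the grasp point. The pads swing forward as they close: fully open they stand 13 mm farther back than shut.
Start: joints at [-1.203, 0.264, 1.604, -0, 1.274, -0.037], TCP at [0.266, -0.62, 0.231] pointing down, gripper open.
Joint ranges: [-2.63, 2.63], [-0.94, 2.18], [0.31, 2.57], [-1.31, 4.45], [0, 2.66], [-2.55, 2.55]. Speed limits (rad/s): [2.57, 2.57, 3.14, 3.14, 3.14, 3.14].

## Interface

Orientations are given as a rotation vector (axis times angle).
In Python, from workcell import read_state, vision, ticket gives the robot as it stands. The module is installed in compiled form; this text tells all that it offers.
- The arm moves only by the tool jog_arm, never from a script. Its arguments are lists of equal length, an entry for each row: "turn": the turn, a rotation vector about the tool's x, y, z in rad, a list of three; "delta_pos": the shift along the tool's x, y, z in m, a list of three; "gripper": the finger opening in m, from 0 to 0.0854. In form: {"turn": [[rx, ry, rz], ...], "delta_pos": [[dx, dy, dz], ...], "gripper": [gripper, ...]}. A call has 1 to 20 rows; each row shifts and turns the commanded pose from where the row before left it, along the tool's axes as they then stand; what a row does not reach is not made up. A row lasts 1/12 s, in which the tool goes at most 41.7 mm and 7.16 degrees, less where a joint would pass 70% of its speed; a pose out of reach is approached as far as the arm can. A call with a gripper value outside its range is refused whole. The fingers move at their own pace and stop on an object; "grip_force" is the grip in N (left out, the last holds). Time passes only in rows, so rows that do not move let the fingers close. It gives the time, the measured TCP pose, the force, the opening and the grip force at its end, in the units of the state.
- read_state(): the state, without advancing time (a new reading comes with each control period).
- vision.read_camera(name): name is "side" or "top"; returns the picture (384x512x3 uint8, red, green, blue); there is no depth.
- vision.calibration(name): a dict with "vfov" (degrees; the focal length in pixels is half the picture's height over the tangent of half this angle, whatever the lens; pixels are square), "cx", "cy" (the principal point, pixels), "R" (3x3) and "t" (3): a world point X has camera coordinates R X + t. Camera axes: x right, y down, z forward; pixel columns grow to the right and rows downward; lengths in m; the calibration is good to about 2 mm. A picture is of the moment at which its call begins. calibration takes no time and is no camera call.
- ticket.finish_job(): hands the job in; it is judged then, once.
The state is a dict: "time": time; "q": joint angles; "joint_vel": joint speeds; "joint_torque": joint torques, N m; "tool_pos": TCP position; "tcp_rot": TCP orientation; "wrist_force": force on the tool from outside, world axes, zero at the start; "torque": the same for the moment, N m; "width": opening from 0.0 (shut) to 1.0 (fully open); "grip_force": force on a finger pad.
Only numpy, scipy, OpenCV 4.12 (cv2) and the standard library are available. Lean on these libraries where they do the work, as an engineer would, in place of code of your own. Each camera call takes 0.05 s, during which the arm holds its last target. There are 200 camera calls.

## Working session

There is one attempt and no reset: what is moved stays moved. The work goes in short steps, Python scripts to look and compute and a tool call to move; the robot and the scene stay as the last step left them, time stands still between calls to the robot, and variables do not carry over. Pictures are saved under pics/ and viewed, at most 10 in all, crops included, and the job is handed in when it is done.

Besides the shell and the picture viewer there is one more tool, called after ">>>" as a command line: name --argument value ..., lists and objects as JSON in quotes. jog_arm: Moves the arm, as the interface text tells. Its arguments: {"type":"object","properties":{"turn":{"type":"array","items":{"type":"array","items":{"type":"number"}}},"delta_pos":{"type":"array","items":{"type":"array","items":{"type":"number"}}},"gripper":{"type":"array","items":{"type":"number"}},"grip_force":{"type":"number"}},"required":["turn","delta_pos","gripper"]}

```bash
mkdir -p pics
python3 - <<'E'
from workcell import read_state, vision
import cv2
s=read_state(); print(s)
for n in("side","top"):
    im=vision.read_camera(n); cv2.imwrite(f"pics/{n}0.png",im[:,:,::-1]); print(n,vision.calibration(n))
a=cv2.imread("pics/side0.png");b=cv2.imread("pics/top0.png")
E
```

```text
{'time': 0.0, 'q': array([-1.20293118e+00,  2.64770204e-01,  1.60538753e+00,  2.53845158e-05,
        1.27368736e+00, -3.69267145e-02]), 'joint_vel': array([-0.00013739,  0.00152968,  0.00189571,  0.0013234 , -0.00016452,
       -0.00061777]), 'joint_torque': array([-9.88131760e-04, -5.15113771e+01, -3.67317331e+01, -2.13405915e-04,
        1.29055709e-02, -1.08384708e-05]), 'tool_pos': array([ 0.26555903, -0.61976902,  0.22994323]), 'tcp_rot': array([-3.07528780e+00, -6.31054427e-01,  5.44803324e-04]), 'wrist_force': array([-0.18595137,  0.43370941,  0.53670847]), 'torque': array([ 0.0155021 ,  0.02592844, -0.00084822]), 'grip_force': 0.0, 'width': 0.9990495715685244}
side {'vfov': 52.576962590795894, 'cx': 249.3373708439224, 'cy': 191.0966510124611, 'R': array([[-0.85407136, -0.51998154, -0.01346499],
       [-0.345578  ,  0.58658016, -0.7324613 ],
       [ 0.38876465, -0.62092102, -0.6806755 ]]), 't': array([0.49667176, 0.32778639, 0.64474324])}
top {'vfov': 43.050139585081176, 'cx': 250.1752275712833, 'cy': 195.08139464739992, 'R': array([[-0.00417977, -0.99998885,  0.00219685],
       [-0.99630919,  0.00397602, -0.08574487],
       [ 0.08573518, -0.00254714, -0.9963147 ]]), 't': array([-0.06796953,  0.61079673,  1.22448576])}
```

View pics/side0.png

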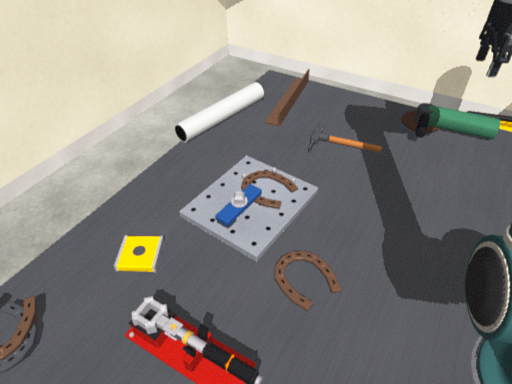

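View pics/top0.png

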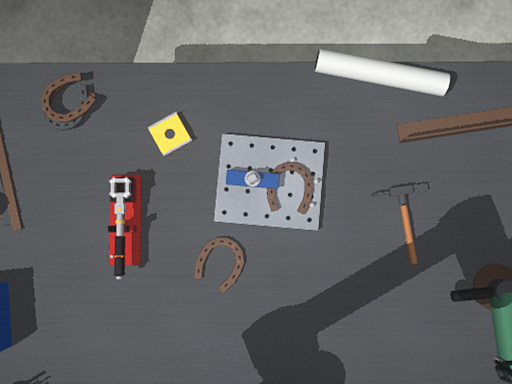

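Side view: fixture centre near (240,200), wrench ring near (150,315), grip near (230,360). Top view: ring at (121,187), grip at about (119,250), bolt at (252,178). Closer crops next.

```bash
cat > h.py <<'E'
import numpy as np, cv2
from workcell import read_state, vision
def f(c): return 192/np.tan(np.radians(c["vfov"]/2))
def ray(n,p):
    c=vision.calibration(n); d=np.array([(p[0]-c["cx"])/f(c),(p[1]-c["cy"])/f(c),1.])
    return -c["R"].T@c["t"], c["R"].T@d
def onz(n,p,z):
    o,d=ray(n,p); return o+d*(z-o[2])/d[2]
def tri(p,q):
    o1,d1=ray("top",p);o2,d2=ray("side",q)
    k=np.linalg.lstsq(np.c_[d1,-d2],o2-o1,rcond=None)[0]
    a,b=o1+k[0]*d1,o2+k[1]*d2; return (a+b)/2,np.linalg.norm(a-b)
def proj(n,X):
    c=vision.calibration(n); v=c["R"]@np.array(X)+c["t"]; return v[:2]/v[2]*f(c)+[c["cx"],c["cy"]]
E
python3 - <<'E'
from h import *
a=cv2.imread("pics/side0.png");b=cv2.imread("pics/top0.png")
def c(i,x,y,w,h): return cv2.resize(i[y:y+h,x:x+w],(400,300),interpolation=cv2.INTER_CUBIC)
o=np.vstack([np.hstack([c(b,70,170,160,120),c(b,222,155,64,48)]),np.hstack([c(a,120,280,128,96),c(a,208,175,64,48)])])
cv2.imwrite("pics/crops.png",o)
t=b.astype(int); hsv=cv2.cvtColor(b,cv2.COLOR_BGR2HSV)
def comp(m,x0,y0,x1,y1):
    k=np.zeros_like(m);k[y0:y1,x0:x1]=m[y0:y1,x0:x1]; cs,_=cv2.findContours(k,0,2); q=max(cs,key=cv2.contourArea); return q,cv2.minAreaRect(q)
blue=cv2.inRange(hsv,(100,120,60),(130,255,255)); q,r=comp(blue,200,120,340,240); print("strap",r)
p=cv2.boxPoints(r); print([onz("top",x,.046).round(4) for x in p])
plate=cv2.inRange(hsv,(0,0,110),(180,60,255)); q,r=comp(plate,205,125,335,240); print("plate",r,[onz("top",x,.02).round(4) for x in cv2.boxPoints(r)])
red=cv2.inRange(hsv,(0,180,90),(6,255,255))|cv2.inRange(hsv,(174,180,90),(180,255,255));q,r=comp(red,90,160,160,290);print("red",r,[onz("top",x,.008).round(4) for x in cv2.boxPoints(r)])
E
```

```text
strap ((236.8811492919922, 177.30738830566406), (21.547508239746094, 14.214111328125), 5.19442892074585)
[array([ 0.6388, -0.008 ,  0.046 ]), array([ 0.6749, -0.0113,  0.046 ]), array([ 0.6697, -0.0658,  0.046 ]), array([ 0.6336, -0.0624,  0.046 ])]
plate ((269.1776123046875, 181.62689208984375), (105.29593658447266, 88.8718032836914), 5.07960844039917) [array([0.544 , 0.0259, 0.02  ]), array([0.7748, 0.0059, 0.02  ]), array([ 0.7491, -0.2676,  0.02  ]), array([ 0.519 , -0.2434,  0.02  ])]
red ((131.5, 241.5), (15.0, 43.0), 0.0) [array([0.4379, 0.2551, 0.008 ]), array([0.5485, 0.2571, 0.008 ]), array([0.5484, 0.2182, 0.008 ]), array([0.4377, 0.2165, 0.008 ])]
```

View pics/crops.png

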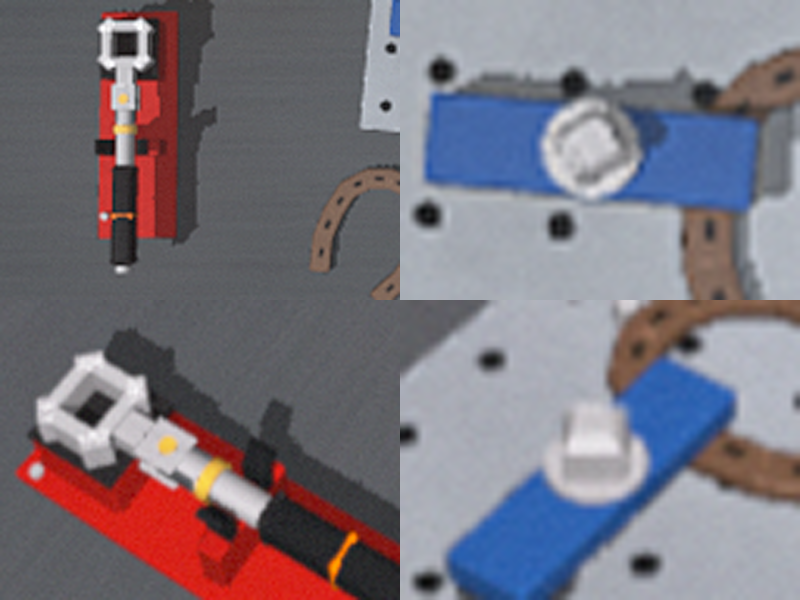

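Crops: ring at top px (120,187), pin (119.3,209.6), grip band (118.4,256.4); bolt head at top px (252.7,178.4), turned visibly relative to the strap. One enlarged, averaged look at the head for its angle.

Run:
```python
from h import *
o=[]
for n,(x,y) in(("top",(240,166)),("side",(226,184))):
    m=np.mean([vision.read_camera(n).astype(float) for _ in range(6)],0)[:,:,::-1]
    np.save(f"m_{n}.npy",m)
    c=m[y:y+30,x:x+26]; c=np.clip((c-110)*255/145,0,255).astype(np.uint8)
    o.append(cv2.resize(c,(400,462),interpolation=cv2.INTER_CUBIC))
    print(n,c[...,1][4:22].tolist() if 0 else "")
cv2.imwrite("pics/head.png",np.hstack(o))
print(onz("top",(252.7,178.4),.07),tri((252.7,178.4),proj("side",onz("top",(252.7,178.4),.07))))
print("ring",onz("top",(120,187.2),.065)); print("pin",onz("top",(119.3,209.6),.063)); print("grip",onz("top",(118.4,256.4),.068))
print("TCP",proj("top",[.2656,-.6198,.23]),proj("side",[.2656,-.6198,.23]))
```

```text
top 
side 
[ 0.64836424 -0.07680503  0.07      ] (array([ 0.64836424, -0.07680503,  0.07      ]), np.float64(3.2159359137519293e-16))
ring [0.62818924 0.25390475 0.065     ]
pin [0.57242952 0.25512723 0.063     ]
grip [0.45710052 0.25383337 0.068     ]
TCP [513.32639811 349.7544954 ] [483.83623571  73.2426356 ]
```

View pics/head.png

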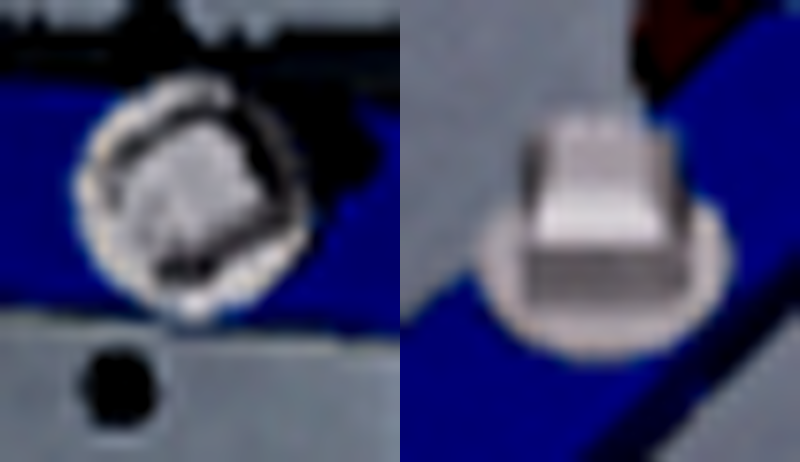

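Top crop: washer disc centred at about (191,196) with the head turned roughly 30°; side crop: front face's upper edge runs from about (527,247) to (688,250), so that face nearly faces the side camera.

Run:
```python
from h import *
S=lambda x,y:((x-400+.5)/15.385-.5+226,(y+.5)/15.4-.5+184)
T=lambda x,y:((x+.5)/15.385-.5+240,(y+.5)/15.4-.5+166)
for a,b,z in(((527,247),(688,250),.065),((527,303),(686,305),.05),((538,244),(668,246),.065),((557,117),(660,120),.07)):
    A,B=onz("side",S(*a),z),onz("side",S(*b),z);d=B-A;print("side",A.round(4),B.round(4),np.hypot(*d[:2]).round(4),np.degrees(np.arctan2(d[1],d[0])).round(1))
for a,b,z in(((118,185),(205,108),.068),((205,128),(258,190),.07),((180,262),(295,208),.06),((235,100),(290,185),.062)):
    A,B=onz("top",T(*a),z),onz("top",T(*b),z);d=B-A;print("top",A.round(4),np.hypot(*d[:2]).round(4),np.degrees(np.arctan2(d[1],d[0])).round(1))
print("washer top",onz("top",T(191,196),.05))
print("washer side",onz("side",S(605,255),.05))
# edge-orientation by gradient structure, top
for n,c,r in(("top",T(191,190),6.5),):
    g=np.load(f"m_{n}.npy").mean(2).astype(np.float32)
    gx=cv2.Sobel(g,5,1,0);gy=cv2.Sobel(g,5,0,1);yy,xx=np.mgrid[:384,:512];k=np.hypot(xx-c[0],yy-c[1])<r
    m=(gx+1j*gy)[k]; v=np.sum(m**4/np.abs(m)**2.0); print(n,"4-fold deg img",np.degrees(np.angle(v)/4))
# ring: strong rect in top
```

```text
side [ 0.6572 -0.0573  0.065 ] [ 0.6362 -0.069   0.065 ] 0.024 -151.0
side [ 0.6595 -0.0598  0.05  ] [ 0.6386 -0.0717  0.05  ] 0.0241 -150.5
side [ 0.6561 -0.0587  0.065 ] [ 0.6392 -0.0682  0.065 ] 0.0194 -150.7
side [ 0.6657 -0.0791  0.07  ] [ 0.6519 -0.0865  0.07  ] 0.0156 -151.9
top [ 0.6508 -0.0631  0.068 ] 0.0189 -48.5
top [ 0.6598 -0.0772  0.07  ] 0.0132 -139.9
top [ 0.6391 -0.0732  0.06  ] 0.0207 -65.0
top [ 0.6654 -0.0822  0.062 ] 0.0165 -147.5
washer top [ 0.65114176 -0.0750619   0.05      ]
washer side [ 0.65492546 -0.07456788  0.05      ]
top 4-fold deg img -26.163916
```

Consistent results: head angle about 28.5° and 24 mm wide, and the bolt at about (0.652,-0.075) from washer and plate alike. The wrench lies at yaw about 0, ring (0.628,0.254), grip (0.458,0.254). Moving out now.

>>> jog_arm --turn '[[0,0,0.101],[0,0,0.101],[0,0,0.101],[0,0,0.102],[0,0,0],[0,0,0],[0,0,0],[0,0,0],[0,0,0],[0,0,0],[0,0,0],[0,0,0],[0,0,0],[0,0,0],[0,0,0],[0,0,0],[0,0,0],[0,0,0],[0,0,0],[0,0,0]]' --delta_pos '[[0,0,0],[0,0,0],[0,0,0],[0,0,0],[0.0085,-0.035,0],[0.0085,-0.035,0],[0.0085,-0.035,0],[0.0085,-0.035,0],[0.0085,-0.035,0],[0.0085,-0.035,0],[0.0085,-0.035,0],[0.0085,-0.035,0],[0.0085,-0.035,0],[0.0085,-0.035,0],[0.0085,-0.035,0],[0.0085,-0.035,0],[0.0085,-0.035,0],[0.0085,-0.035,0],[0.0085,-0.035,0],[0.0085,-0.035,0]]' --gripper '[0.0854,0.0854,0.0854,0.0854,0.0854,0.0854,0.0854,0.0854,0.0854,0.0854,0.0854,0.0854,0.0854,0.0854,0.0854,0.0854,0.0854,0.0854,0.0854,0.0854]' --grip_force 120

```text
time: 2.37
tool_pos: [0.4021, -0.0588, 0.2318]
tcp_rot: [3.141, -0.001, 0.002]
wrist_force: [0.7, 0.1, -0.5]
width: 1.003
grip_force: 0.0
```

>>> jog_arm --turn '[[0,0,0],[0,0,0],[0,0,0],[0,0,0],[0,0,0],[0,0,0],[0,0,0],[0,0,0],[0,0,0],[0,0,0],[0,0,0],[0,0,0],[0,0,0]]' --delta_pos '[[0.008,-0.035,0],[0.008,-0.035,0],[0.008,-0.035,0],[0.008,-0.035,0],[0.008,-0.035,0.01],[0.008,-0.035,0.01],[0.008,-0.035,0.02],[0.008,-0.035,0.02],[0.007,-0.033,0.02],[0,0,0.02],[0,0,0.02],[0,0,0.01],[0,0,0]]' --gripper '[0.0854,0.0854,0.0854,0.0854,0.0854,0.0854,0.0854,0.0854,0.0854,0.0854,0.0854,0.0854,0.0854]'

```text
time: 3.45
tool_pos: [0.4707, 0.2516, 0.0984]
tcp_rot: [3.139, 0.0, -0.008]
wrist_force: [-1.2, -0.8, 0.6]
width: 1.001
grip_force: 0.0
```

Run:
```python
from h import *
s=read_state();print(s["tool_pos"])
a=vision.read_camera("top")[:,:,::-1];b=vision.read_camera("side")[:,:,::-1]
print(proj("top",s["tool_pos"]),proj("side",s["tool_pos"]))
c=lambda i,x,y,w,h:cv2.resize(np.ascontiguousarray(i[y:y+h,x:x+w]),(400,400),interpolation=cv2.INTER_CUBIC)
cv2.imwrite("pics/pre.png",np.hstack([c(a,70,170,120,120),c(b,130,264,120,120)]))
```

```text
[0.47073843 0.25162171 0.09840386]
[116.03711292 251.16719288] [225.20380126 345.80725274]
```

View pics/pre.png

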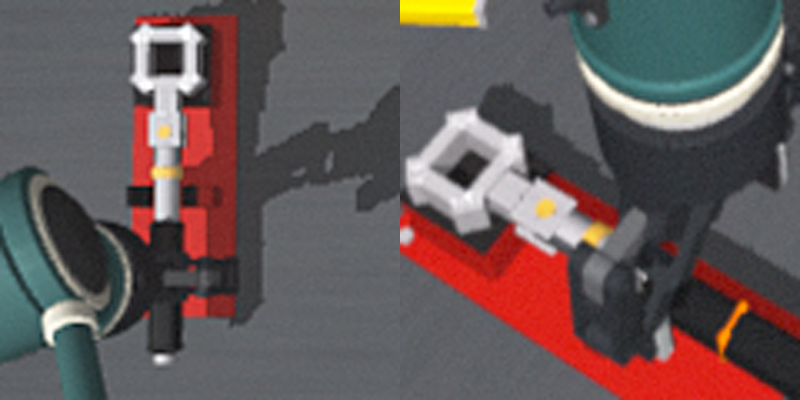

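The fingers straddle the tube/grip front; the wrench is undisturbed. Descending and gripping.

>>> jog_arm --turn '[[0,0,0],[0,0,0],[0,0,0],[0,0,0],[0,0,0],[0,0,0],[0,0,0],[0,0,0],[0,0,0],[0,0,0],[0,0,0],[0,0,0],[0,0,0],[0,0,0],[0,0,0]]' --delta_pos '[[0,-0.002,0.012],[0,0,0.014],[0,0,0.014],[0,0,0.012],[0,0,0.008],[0,0,0.002],[0,0,0],[0,0,0],[0,0,0],[0,0,0],[0,0,0],[0,0,0],[0,0,0],[0,0,0],[0,0,0]]' --gripper '[0.0854,0.0854,0.0854,0.0854,0.0854,0.0854,0.04,0.035,0.03,0.025,0.02,0.015,0.01,0.01,0.01]'

```text
time: 4.8
tool_pos: [0.4736, 0.2548, 0.0401]
tcp_rot: [-3.141, 0.0, -0.002]
wrist_force: [-1.7, 0.4, 5.8]
width: 0.233
grip_force: 117.1
```

>>> jog_arm --turn '[[0,0,0],[0,0,0],[0,0,0],[0,0,0],[0,0,0],[0,0,0],[0,0,0],[0,0,0],[0,0,0]]' --delta_pos '[[0,0,-0.003],[0,0,-0.006],[0,0,-0.01],[0,0,-0.015],[0,0,-0.02],[0,0,-0.02],[0,0,-0.016],[0,0,0],[0,0,0]]' --gripper '[0.01,0.01,0.01,0.01,0.01,0.01,0.01,0.01,0.01]'

```text
time: 5.55
tool_pos: [0.4735, 0.2548, 0.1302]
tcp_rot: [-3.141, 0.0, -0.003]
wrist_force: [0.3, -0.8, -4.7]
width: 0.233
grip_force: 117.4
```

Run:
```python
from h import *
s=read_state();print(s["tool_pos"],s["wrist_force"],s["torque"])
a=vision.read_camera("top")[:,:,::-1];b=vision.read_camera("side")[:,:,::-1]
c=lambda i,x,y,w,h:cv2.resize(np.ascontiguousarray(i[y:y+h,x:x+w]),(400,400),interpolation=cv2.INTER_CUBIC)
cv2.imwrite("pics/lift.png",np.hstack([c(a,60,160,120,120),c(b,110,240,144,144)]))
p=np.array(s["tool_pos"]);print(proj("top",p+[.155,0,.015]),proj("side",p+[.155,0,.015]))
```

```text
[0.47349684 0.25479354 0.13023397] [ 0.31005838 -0.75020157 -4.69597513] [-0.03825117  0.35745098 -0.04846851]
[110.51181772 183.55816269] [141.99040316 285.60117182]
```

View pics/lift.png

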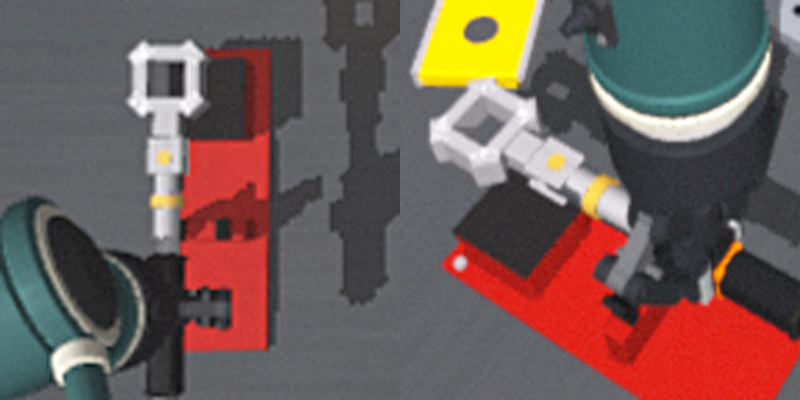

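The wrench is held level with the ring at top px (109.8,183.4), as predicted. Carrying it over to the bolt.

>>> jog_arm --turn '[[0,0,0],[0,0,0],[0,0,0],[0,0,0],[0,0,0],[0,0,0],[0,0,0],[0,0,0],[0,0,0],[0,0,0],[0,0,0],[0,0,0],[0,0,0],[0,0,-0.05],[0,0,-0.08],[0,0,-0.1],[0,0,-0.1],[0,0,-0.1],[0,0,-0.067],[0,0,0]]' --delta_pos '[[0.002,0.015,0],[0.003,0.03,0],[0.004,0.035,0],[0.004,0.037,0],[0.004,0.037,0],[0.004,0.037,0],[0.004,0.037,0],[0.004,0.037,0],[0.004,0.037,0],[0.004,0.037,0],[0.003,0.035,0],[0.002,0.02,0],[0.001,0.01,0],[0,0,0],[0,0,0],[0,0,0],[0,0,0],[0,0,0],[0,0,0],[0,0,0]]' --gripper '[0.01,0.01,0.01,0.01,0.01,0.01,0.01,0.01,0.01,0.01,0.01,0.01,0.01,0.01,0.01,0.01,0.01,0.01,0.01,0.01]'

```text
time: 7.32
tool_pos: [0.5146, -0.1485, 0.1275]
tcp_rot: [-3.042, -0.776, 0.005]
wrist_force: [0.7, 0.5, -4.8]
width: 0.239
grip_force: 118.0
```

Run:
```python
from h import *
s=read_state();p=s["tool_pos"];print(p,s["tcp_rot"],s["wrist_force"])
a=vision.read_camera("top")[:,:,::-1];b=vision.read_camera("side")[:,:,::-1]
c=lambda i,x,y,w,h:cv2.resize(np.ascontiguousarray(i[y:y+h,x:x+w]),(400,400),interpolation=cv2.INTER_CUBIC)
r=2*np.arctan2(s["tcp_rot"][1],s["tcp_rot"][0]); X=p+[.155*np.cos(r),.155*np.sin(r),.015]
print(np.degrees(r),X,proj("top",X),proj("side",X))
for n,i in(("top",a),("side",b)):
    x,y=proj(n,X).astype(int); print(n,x-25,y-25)
    q=c(i,x-25,y-25,50,50);cv2.imwrite(f"pics/t_{n}.png",q)
cv2.imwrite("pics/over.png",np.hstack([cv2.imread("pics/t_top.png"),cv2.imread("pics/t_side.png")]))
```

```text
[ 0.5146298  -0.14846129  0.12754821] [-3.04237669 -0.77563391  0.0045326 ] [ 0.66716806  0.53926354 -4.76264256]
-331.3949843302558 [ 0.65071066 -0.07425214  0.14254821] [251.83222344 173.68851522] [239.05974525 170.41825932]
top 226 148
side 214 145
```

View pics/over.png

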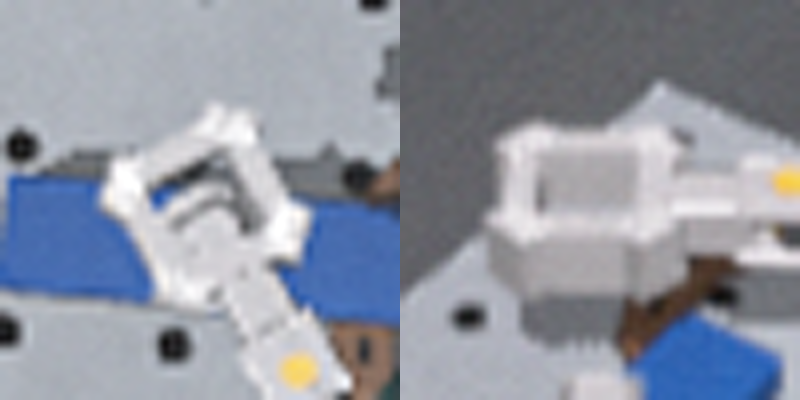

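Top crop shows the ring above the head with its centre near (206,208); side crop shows ring top-face centre near (590,178), its edges parallel to the head's. Working out the relative offset.

Run:
```python
from h import *
T=(226+206.5/8-.5,148+208.5/8-.5);S=(214+190.5/8-.5,145+178.5/8-.5)
print("ring tri",tri(T,S),"top@.1525",onz("top",T,.1525),"side",onz("side",S,.1525))
w=lambda x,y,X,Y,k:((x+.5)/k-.5+X,(y+.5)/k-.5+Y)
print("washer tri",tri(w(191,196,240,166,15.39),w(205,255,226,184,15.39)))
```

```text
ring tri (array([ 0.65118691, -0.0720863 ,  0.15377476]), np.float64(0.003717069056226357)) top@.1525 [ 0.64971116 -0.07298726  0.1525    ] side [ 0.65382208 -0.0726885   0.1525    ]
washer tri (array([ 0.65255554, -0.07419993,  0.05120068]), np.float64(0.0035636793465094515))
```

Both views agree: the ring is about 2.4 mm off, along the tool's y. Correcting and descending to just above the head.

>>> jog_arm --turn '[[0,0,0],[0,0,0],[0,0,0],[0,0,0],[0,0,0],[0,0,0],[0,0,0],[0,0,0]]' --delta_pos '[[0,0.0024,0],[0,0,0.01],[0,0,0.015],[0,0,0.015],[0,0,0.012],[0,0,0.006],[0,0,0],[0,0,0]]' --gripper '[0.01,0.01,0.01,0.01,0.01,0.01,0.01,0.01]'

```text
time: 8.08
tool_pos: [0.5168, -0.1515, 0.0708]
tcp_rot: [-3.045, -0.772, 0.001]
wrist_force: [-0.6, 1.0, -3.5]
width: 0.234
grip_force: 118.0
```

>>> jog_arm --turn '[[0,0,0],[0,0,0],[0,0,0],[0,0,0],[0,0,0],[0,0,0]]' --delta_pos '[[0,0,0.002],[0,0,0.002],[0,0,0.002],[0,0,0.002],[0,0,0],[0,0,0]]' --gripper '[0.01,0.01,0.01,0.01,0.01,0.01]'

```text
time: 8.58
tool_pos: [0.5169, -0.1516, 0.0632]
tcp_rot: [-3.045, -0.772, 0.0]
wrist_force: [-0.3, -0.2, -4.4]
width: 0.234
grip_force: 118.0
```

>>> jog_arm --turn '[[0,0,0],[0,0,0],[0,0,0],[0,0,0],[0,0,0],[0,0,0]]' --delta_pos '[[0,0,0.002],[0,0,0.002],[0,0,0.002],[0,0,0.002],[0,0,0],[0,0,0]]' --gripper '[0.01,0.01,0.01,0.01,0.01,0.01]'

```text
time: 9.08
tool_pos: [0.5167, -0.1515, 0.0548]
tcp_rot: [-3.045, -0.772, 0.001]
wrist_force: [0.7, 0.9, -4.2]
width: 0.232
grip_force: 118.0
```

>>> jog_arm --turn '[[0,0,0],[0,0,0],[0,0,0],[0,0,0],[0,0,0],[0,0,0]]' --delta_pos '[[0,0,0.002],[0,0,0.002],[0,0,0.002],[0,0,0.002],[0,0,0],[0,0,0]]' --gripper '[0.01,0.01,0.01,0.01,0.01,0.01]'

```text
time: 9.58
tool_pos: [0.5168, -0.1516, 0.047]
tcp_rot: [-3.045, -0.772, 0.001]
wrist_force: [-0.0, 1.4, -4.9]
width: 0.241
grip_force: 118.0
```

>>> jog_arm --turn '[[0,0,0],[0,0,0],[0,0,0],[0,0,0],[0,0,0]]' --delta_pos '[[0,0,0.001],[0,0,0.001],[0,0,0.001],[0,0,0],[0,0,0]]' --gripper '[0.01,0.01,0.01,0.01,0.01]'

```text
time: 10.0
tool_pos: [0.5172, -0.1517, 0.0447]
tcp_rot: [3.045, 0.773, 0.0]
wrist_force: [-3.0, 0.6, 0.4]
width: 0.231
grip_force: 118.8
```

Seated (z 0.0447, weight taken up). Now turning clockwise about the bolt.

>>> jog_arm --turn '[[0,0,0.02],[0,0,0.04],[0,0,0.04],[0,0,0.04],[0,0,0.04],[0,0,0.02],[0,0,0]]' --delta_pos '[[0,-0.0031,0],[0.0001,-0.0062,0],[0.0001,-0.0062,0],[0.0001,-0.0062,0],[0.0001,-0.0062,0],[0,-0.0031,0],[0,0,0]]' --gripper '[0.01,0.01,0.01,0.01,0.01,0.01,0.01]'

```text
time: 10.58
tool_pos: [0.5035, -0.1225, 0.0443]
tcp_rot: [-3.107, -0.463, 0.003]
wrist_force: [-7.1, -0.2, 2.8]
width: 0.236
grip_force: 119.1
```

```bash
cat > st.py <<'E'
from h import *
s=read_state();r=2*np.arctan2(s["tcp_rot"][1],s["tcp_rot"][0]);c,n=np.cos(r),np.sin(r);F=s["wrist_force"];p=s["tool_pos"]
print("yaw",round(np.degrees(r)%360,2),"pos",p.round(4),"F_tx %.1f F_wrenchy %.1f Fz %.1f"%(F[0]*c+F[1]*n,-F[0]*n+F[1]*c,F[2]),"M",s["torque"].round(2),"centre@.155",(p[:2]+.155*np.array([c,n])).round(4))
E
python3 st.py
```

```text
yaw 16.97 pos [ 0.5035 -0.1225  0.0443] F_tx -6.9 F_wrenchy 1.9 Fz 2.8 M [0.03 0.57 0.36] centre@.155 [ 0.6518 -0.0773]
```

>>> jog_arm --turn '[[0,0,0.02],[0,0,0.02],[0,0,0.02],[0,0,0.01],[0,0,0]]' --delta_pos '[[-0.0002,-0.0031,-0.0002],[-0.0002,-0.0031,-0.0002],[-0.0001,-0.0031,0],[0,-0.0016,0],[0,0,0]]' --gripper '[0.01,0.01,0.01,0.01,0.01]'

```text
time: 11.0
tool_pos: [0.5006, -0.1122, 0.0446]
tcp_rot: [-3.121, -0.355, 0.002]
wrist_force: [-6.0, 0.5, 0.5]
width: 0.233
grip_force: 118.9
```

```bash
python3 st.py
```

```text
yaw 12.97 pos [ 0.5006 -0.1122  0.0446] F_tx -5.7 F_wrenchy 1.8 Fz 0.5 M [0.17 0.39 0.47] centre@.155 [ 0.6517 -0.0774]
```

>>> jog_arm --turn '[[0,0,0.02],[0,0,0.02],[0,0,0.02],[0,0,0]]' --delta_pos '[[-0.0003,-0.0031,0],[-0.0002,-0.0031,0],[-0.0001,-0.0031,0],[0,0,0]]' --gripper '[0.01,0.01,0.01,0.01]'

```text
time: 11.33
tool_pos: [0.4987, -0.103, 0.0447]
tcp_rot: [-3.13, -0.261, 0.001]
wrist_force: [-3.1, 0.3, 0.9]
width: 0.23
grip_force: 118.8
```

```bash
python3 st.py
```

```text
yaw 9.53 pos [ 0.4987 -0.103   0.0447] F_tx -3.0 F_wrenchy 0.8 Fz 0.9 M [0.22 0.34 0.45] centre@.155 [ 0.6515 -0.0774]
```

>>> jog_arm --turn '[[0,0,0.02],[0,0,0.02],[0,0,0.02],[0,0,0]]' --delta_pos '[[-0.0001,-0.0031,0],[-0.0001,-0.0031,0],[0,-0.0031,0],[0,0,0]]' --gripper '[0.01,0.01,0.01,0.01]'

```text
time: 11.67
tool_pos: [0.4973, -0.094, 0.0447]
tcp_rot: [-3.137, -0.168, 0.0]
wrist_force: [-4.1, 0.8, -0.8]
width: 0.234
grip_force: 118.8
```

```bash
python3 st.py
```

```text
yaw 6.14 pos [ 0.4973 -0.094   0.0447] F_tx -4.0 F_wrenchy 1.2 Fz -0.8 M [0.35 0.25 0.54] centre@.155 [ 0.6514 -0.0774]
```

>>> jog_arm --turn '[[0,0,0.02],[0,0,0.02],[0,0,0.02],[0,0,0]]' --delta_pos '[[-0.0002,-0.0031,0],[-0.0002,-0.0031,0],[-0.0001,-0.0031,0],[0,0,0]]' --gripper '[0.01,0.01,0.01,0.01]'

```text
time: 12.0
tool_pos: [0.4965, -0.0853, 0.0448]
tcp_rot: [3.14, 0.076, 0.001]
wrist_force: [-2.2, 0.9, -0.2]
width: 0.233
grip_force: 118.9
```

```bash
python3 st.py
```

```text
yaw 2.78 pos [ 0.4965 -0.0853  0.0448] F_tx -2.1 F_wrenchy 1.0 Fz -0.2 M [0.14 0.18 0.78] centre@.155 [ 0.6513 -0.0778]
```

>>> jog_arm --turn '[[0,0,0.02],[0,0,0.02],[0,0,0]]' --delta_pos '[[-0.0001,-0.0031,0],[-0.0001,-0.0031,0],[0,0,0]]' --gripper '[0.01,0.01,0.01]'

```text
time: 12.25
tool_pos: [0.4962, -0.08, 0.0449]
tcp_rot: [3.14, 0.015, 0.001]
wrist_force: [-2.6, -2.1, -1.4]
width: 0.237
grip_force: 119.2
```

```bash
python3 st.py
```

```text
yaw 0.56 pos [ 0.4962 -0.08    0.0449] F_tx -2.6 F_wrenchy -2.0 Fz -1.4 M [-0.31  0.18  1.2 ] centre@.155 [ 0.6512 -0.0784]
```

The bolt has come up solid (moment rising fast). From here, moving about the hinge pin (0.10 m ahead of the grasp).

>>> jog_arm --turn '[[0,0,0.02],[0,0,0.02],[0,0,0]]' --delta_pos '[[0,-0.0021,0],[0,-0.0021,0],[0,0,0]]' --gripper '[0.01,0.01,0.01]'

```text
time: 12.5
tool_pos: [0.4962, -0.0753, 0.0449]
tcp_rot: [3.14, -0.053, 0.001]
wrist_force: [-2.4, -2.8, -0.3]
width: 0.235
grip_force: 119.2
```

```bash
python3 st.py
```

```text
yaw 358.07 pos [ 0.4962 -0.0753  0.0449] F_tx -2.3 F_wrenchy -2.9 Fz -0.3 M [-0.57  0.11  1.19] centre@.155 [ 0.6511 -0.0805]
```

>>> jog_arm --turn '[[0,0,0.02],[0,0,0.02],[0,0,0]]' --delta_pos '[[0,-0.0021,0],[0,-0.0021,0],[0,0,0]]' --gripper '[0.01,0.01,0.01]'

```text
time: 12.75
tool_pos: [0.4963, -0.0708, 0.0449]
tcp_rot: [3.139, -0.118, 0.001]
wrist_force: [-1.2, -4.9, -0.5]
width: 0.235
grip_force: 118.9
```

```bash
python3 st.py
python3 - <<'E'
from h import *
s=read_state();p=s["tool_pos"]
a=np.ascontiguousarray(vision.read_camera("top")[:,:,::-1]);x,y=212,160
cv2.imwrite("pics/brk.png",cv2.resize(a[y:y+75,x:x+75],(600,600),interpolation=cv2.INTER_CUBIC))
r=2*np.arctan2(s["tcp_rot"][1],s["tcp_rot"][0])
for k in(0,.1,.155): print(k,(proj("top",p+[k*np.cos(r),k*np.sin(r),.02])-[x,y])*8)
E
```

```text
yaw 355.71 pos [ 0.4963 -0.0708  0.0449] F_tx -0.9 F_wrenchy -5.0 Fz -0.5 M [-0.74  0.06  0.85] centre@.155 [ 0.6509 -0.0824]
0 [308.44014022 638.29916196]
0.1 [331.12616858 316.21893894]
0.155 [343.4671923  141.00979222]
```

View pics/brk.png

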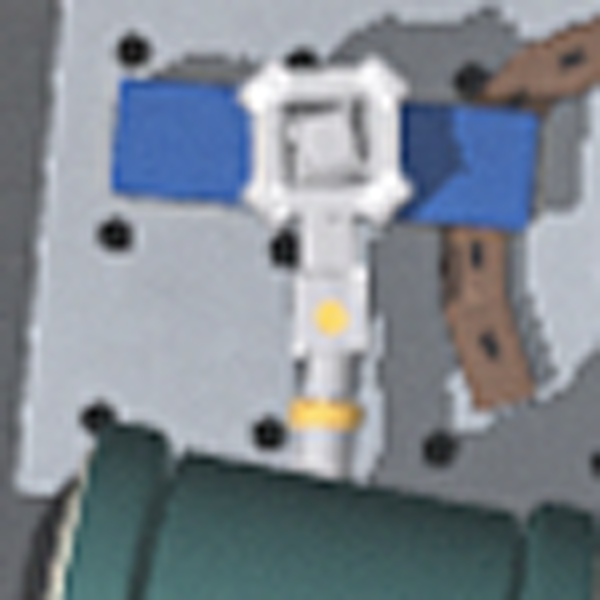

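The ring stays at yaw ≈ +1° ((327,143)→pin (331,318)) while the handle is near −4°: broken over by roughly 0.09 rad. A touch more for margin, and hold.

>>> jog_arm --turn '[[0,0,0.015],[0,0,0.015],[0,0,0],[0,0,0]]' --delta_pos '[[0,-0.0016,0],[0,-0.0016,0],[0,0,0],[0,0,0]]' --gripper '[0.01,0.01,0.01,0.01]'

```text
time: 13.13
tool_pos: [0.4966, -0.0678, 0.0448]
tcp_rot: [3.137, -0.163, 0.001]
wrist_force: [-1.4, -5.7, -0.6]
width: 0.235
grip_force: 118.8
```

```bash
python3 st.py
```

```text
yaw 354.06 pos [ 0.4966 -0.0678  0.0448] F_tx -0.8 F_wrenchy -5.8 Fz -0.6 M [-0.84  0.01  0.7 ] centre@.155 [ 0.6508 -0.0838]
```

>>> jog_arm --turn '[[0,0,0.015],[0,0,0],[0,0,0]]' --delta_pos '[[0,-0.0016,0],[0,0,0],[0,0,0]]' --gripper '[0.01,0.01,0.01]'

```text
time: 13.38
tool_pos: [0.4967, -0.0662, 0.0448]
tcp_rot: [3.136, -0.186, 0.001]
wrist_force: [-1.0, -6.1, -0.5]
width: 0.234
grip_force: 118.8
```

>>> jog_arm --turn '[[0,0,-0.02],[0,0,-0.02],[0,0,-0.02],[0,0,-0.02],[0,0,-0.02],[0,0,-0.02],[0,0,-0.02],[0,0,0],[0,0,0]]' --delta_pos '[[0,0.0021,0],[0,0.0021,0],[0,0.0021,0],[0,0.0021,0],[0,0.0021,0],[0,0.0021,0],[0,0.0021,0],[0,0,0],[0,0,0]]' --gripper '[0.01,0.01,0.01,0.01,0.01,0.01,0.01,0.01,0.01]'

```text
time: 14.13
tool_pos: [0.4962, -0.0807, 0.0449]
tcp_rot: [-3.141, -0.033, -0.002]
wrist_force: [2.7, -4.1, -0.5]
width: 0.238
grip_force: 118.7
```

```bash
python3 st.py
```

```text
yaw 1.2 pos [ 0.4962 -0.0807  0.0449] F_tx 2.6 F_wrenchy -4.2 Fz -0.5 M [-0.58 -0.43  0.71] centre@.155 [ 0.6511 -0.0774]
```

Eased back straight. Now back to the middle of the free play (~0.12 rad) about the bolt.

>>> jog_arm --turn '[[0,0,-0.02],[0,0,-0.02],[0,0,-0.02],[0,0,-0.02],[0,0,-0.02],[0,0,0]]' --delta_pos '[[0,0.0031,0],[0,0.0031,0],[0,0.0031,0],[0,0.0031,0],[0,0.0031,0],[0,0,0]]' --gripper '[0.01,0.01,0.01,0.01,0.01,0.01]'

```text
time: 14.63
tool_pos: [0.497, -0.0953, 0.0448]
tcp_rot: [-3.134, -0.187, -0.002]
wrist_force: [2.4, 2.4, -1.0]
width: 0.231
grip_force: 118.6
```

```bash
python3 st.py
```

```text
yaw 6.84 pos [ 0.497  -0.0953  0.0448] F_tx 2.7 F_wrenchy 2.1 Fz -1.0 M [ 0.29 -0.52  0.24] centre@.155 [ 0.6509 -0.0769]
```

>>> jog_arm --turn '[[0,0,0],[0,0,0],[0,0,0],[0,0,0],[0,0,0],[0,0,0]]' --delta_pos '[[0.0003,-0.0005,-0.001],[0,0,-0.002],[0,0,-0.002],[0,0,-0.002],[0,0,-0.002],[0,0,0]]' --gripper '[0.01,0.01,0.01,0.01,0.01,0.01]'

```text
time: 15.13
tool_pos: [0.4969, -0.0949, 0.0535]
tcp_rot: [-3.135, -0.189, -0.0]
wrist_force: [4.7, 0.8, -3.9]
width: 0.239
grip_force: 118.1
```

```bash
python3 st.py
```

```text
yaw 6.91 pos [ 0.4969 -0.0949  0.0535] F_tx 4.8 F_wrenchy 0.2 Fz -3.9 M [ 0.07 -0.36  0.07] centre@.155 [ 0.6507 -0.0763]
```

Coming free; shift slightly forward and lift clear.

>>> jog_arm --turn '[[0,0,0],[0,0,0],[0,0,0],[0,0,0],[0,0,0],[0,0,0],[0,0,0],[0,0,0],[0,0,0],[0,0,0],[0,0,0],[0,0,0]]' --delta_pos '[[0.0008,0,-0.001],[0,0,-0.002],[0,0,-0.003],[0,0,-0.003],[0,0,-0.004],[0,0,-0.006],[0,0,-0.01],[0,0,-0.015],[0,0,-0.02],[0,0,-0.01],[0,0,0],[0,0,0]]' --gripper '[0.01,0.01,0.01,0.01,0.01,0.01,0.01,0.01,0.01,0.01,0.01,0.01]'

```text
time: 16.13
tool_pos: [0.4981, -0.0957, 0.1286]
tcp_rot: [3.135, 0.191, 0.003]
wrist_force: [0.2, -0.6, -4.4]
width: 0.23
grip_force: 118.3
```

```bash
python3 st.py
python3 - <<'E'
from h import *
s=read_state();p=s["tool_pos"]
r=2*np.arctan2(s["tcp_rot"][1],s["tcp_rot"][0]);X=p+[.155*np.cos(r),.155*np.sin(r),.025]
a=np.ascontiguousarray(vision.read_camera("top")[:,:,::-1]);b=np.ascontiguousarray(vision.read_camera("side")[:,:,::-1])
o=[]
for n,i in(("top",a),("side",b)):
    x,y=proj(n,X).astype(int)-[30,20]; print(n,x,y,(proj(n,X)-[x,y])*400/60)
    o.append(cv2.resize(i[y:y+60,x:x+60],(400,400),interpolation=cv2.INTER_CUBIC))
cv2.imwrite("pics/off.png",np.hstack(o))
E
```

```text
yaw 6.97 pos [ 0.4981 -0.0957  0.1286] F_tx 0.1 F_wrenchy -0.6 Fz -4.4 M [-0.06  0.3   0.07] centre@.155 [ 0.6519 -0.0769]
top 222 152 [206.66085259 136.97277583]
side 209 145 [200.55667451 137.45491107]
```

View pics/off.png

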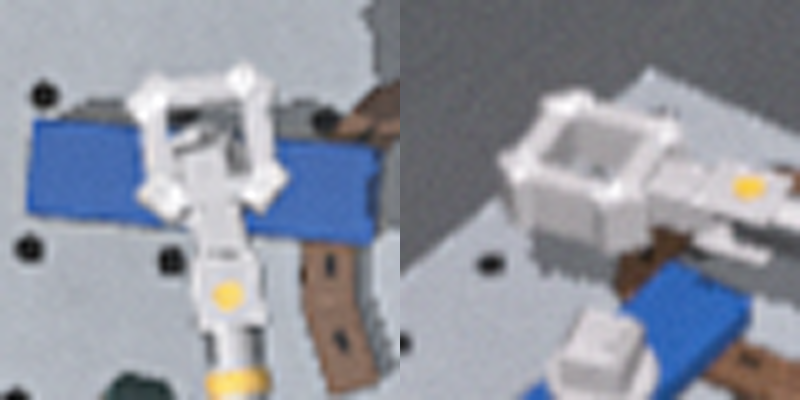

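The wrench is free of the bolt and straight (ring (208,140), pin (228,295), band (238,383) in line). Carrying it back over the rest.

>>> jog_arm --turn '[[0,0,0.061],[0,0,0.061],[0,0,0],[0,0,0],[0,0,0],[0,0,0],[0,0,0],[0,0,0],[0,0,0],[0,0,0],[0,0,0],[0,0,0],[0,0,0],[0,0,0],[0,0,0],[0,0,0]]' --delta_pos '[[0,0,0],[0,0,0],[-0.002,-0.015,0],[-0.002,-0.03,0],[-0.002,-0.035,0],[-0.002,-0.035,0],[-0.002,-0.035,0],[-0.002,-0.035,0],[-0.002,-0.035,0],[-0.002,-0.035,0],[-0.002,-0.035,0],[-0.002,-0.03,0],[-0.002,-0.02,0],[-0.0025,-0.01,0],[0,0,0],[0,0,0]]' --gripper '[0.01,0.01,0.01,0.01,0.01,0.01,0.01,0.01,0.01,0.01,0.01,0.01,0.01,0.01,0.01,0.01]'

```text
time: 17.57
tool_pos: [0.472, 0.2541, 0.1264]
tcp_rot: [3.14, 0.002, -0.004]
wrist_force: [-0.8, -0.9, -3.6]
width: 0.236
grip_force: 118.4
```

```bash
python3 st.py
```

```text
yaw 0.06 pos [0.472  0.2541 0.1264] F_tx -0.8 F_wrenchy -0.9 Fz -3.6 M [-0.03  0.26 -0.  ] centre@.155 [0.627  0.2543]
```

>>> jog_arm --turn '[[0,0,0],[0,0,0],[0,0,0],[0,0,0],[0,0,0],[0,0,0],[0,0,0],[0,0,0],[0,0,0]]' --delta_pos '[[0.0015,-0.0007,0.005],[0,0,0.012],[0,0,0.015],[0,0,0.015],[0,0,0.012],[0,0,0.008],[0,0,0.004],[0,0,0],[0,0,0]]' --gripper '[0.01,0.01,0.01,0.01,0.01,0.01,0.01,0.01,0.01]'

```text
time: 18.32
tool_pos: [0.4749, 0.2551, 0.0567]
tcp_rot: [-3.142, 0.001, -0.0]
wrist_force: [-0.7, -0.1, -4.2]
width: 0.234
grip_force: 118.4
```

```bash
python3 st.py
```

```text
yaw 359.97 pos [0.4749 0.2551 0.0567] F_tx -0.7 F_wrenchy -0.1 Fz -4.2 M [-0.01  0.32  0.06] centre@.155 [0.6299 0.255 ]
```

>>> jog_arm --turn '[[0,0,0],[0,0,0],[0,0,0],[0,0,0],[0,0,0],[0,0,0],[0,0,0],[0,0,0],[0,0,0]]' --delta_pos '[[-0.001,0,0.003],[0,0,0.003],[0,0,0.003],[0,0,0.003],[0,0,0.002],[0,0,0.001],[0,0,0.001],[0,0,0],[0,0,0]]' --gripper '[0.01,0.01,0.01,0.01,0.01,0.01,0.01,0.01,0.01]'

```text
time: 19.07
tool_pos: [0.4738, 0.2553, 0.0409]
tcp_rot: [-3.141, 0.0, -0.001]
wrist_force: [0.2, -0.7, -3.1]
width: 0.233
grip_force: 118.7
```

```bash
python3 st.py
```

```text
yaw 359.99 pos [0.4738 0.2553 0.0409] F_tx 0.2 F_wrenchy -0.7 Fz -3.1 M [-0.09  0.25 -0.01] centre@.155 [0.6288 0.2552]
```

>>> jog_arm --turn '[[0,0,0],[0,0,0],[0,0,0]]' --delta_pos '[[0,0,0.001],[0,0,0.0005],[0,0,0]]' --gripper '[0.01,0.01,0.01]'

```text
time: 19.32
tool_pos: [0.474, 0.2554, 0.0402]
tcp_rot: [-3.141, 0.0, -0.001]
wrist_force: [-3.5, -1.7, 4.7]
width: 0.236
grip_force: 119.6
```

>>> jog_arm --turn '[[0,0,0],[0,0,0],[0,0,0],[0,0,0],[0,0,0],[0,0,0],[0,0,0],[0,0,0],[0,0,0],[0,0,0]]' --delta_pos '[[0,0,0],[0,0,0],[0,0,0],[0,0,0],[0,0,0],[0,0,0],[0,0,0],[0,0,0],[0,0,0],[0,0,0]]' --gripper '[0.022,0.025,0.03,0.04,0.05,0.06,0.07,0.075,0.075,0.075]'

```text
time: 20.15
tool_pos: [0.4736, 0.2552, 0.0392]
tcp_rot: [3.142, -0.0, 0.0]
wrist_force: [-0.2, 0.5, 0.4]
width: 0.878
grip_force: 0.0
```

>>> jog_arm --turn '[[0,0,0],[0,0,0],[0,0,0],[0,0,0],[0,0,0],[0,0,0],[0,0,0],[0,0,0],[0,0,0],[0,0,0],[0,0,0]]' --delta_pos '[[0,0,-0.004],[0,0,-0.008],[0,0,-0.015],[0,0,-0.02],[0,0,-0.025],[0,0,-0.03],[0,0,-0.03],[0,0,-0.02],[0,0,-0.01],[0,0,0],[0,0,0]]' --gripper '[0.075,0.075,0.075,0.075,0.075,0.075,0.075,0.075,0.075,0.075,0.075]'

```text
time: 21.07
tool_pos: [0.4736, 0.2552, 0.2013]
tcp_rot: [-3.141, 0.0, -0.001]
wrist_force: [0.2, -0.4, -0.6]
width: 0.88
grip_force: 0.0
```

Run:
```python
from h import *
s=read_state();print(s["tool_pos"],s["wrist_force"])
a=np.ascontiguousarray(vision.read_camera("top")[:,:,::-1]);b=np.ascontiguousarray(vision.read_camera("side")[:,:,::-1])
cv2.imwrite("pics/end.png",np.hstack([cv2.resize(a[165:285,70:190],(400,400)),cv2.resize(b[240:384,110:254],(400,400))]))
```

```text
[0.47360215 0.25516836 0.201328  ] [ 0.22892267 -0.4304893  -0.64771677]
```

View pics/end.png

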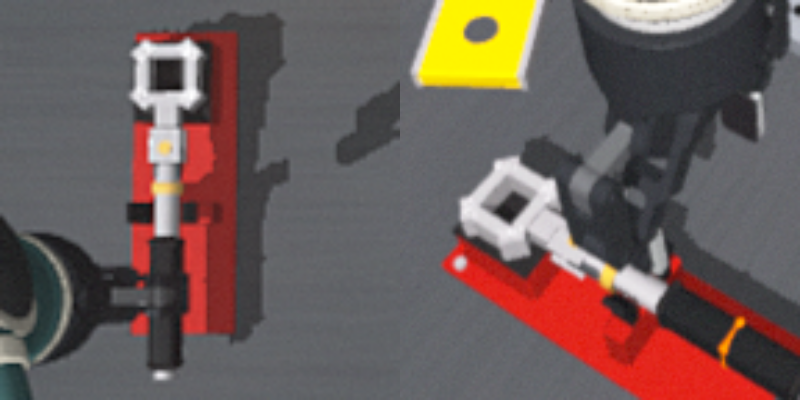

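The wrench lies straight in pad and cradle (ring at top px ≈(120,187), as at the start), gripper clear. Handing in.

```bash
python3 -c "
from workcell import ticket
print(ticket.finish_job())"
```

```text
the job is handed in; nothing more can be done
None
```

The job is handed in: the bolt was tightened until the wrench broke over (hinge angle about 0.13 rad, estimated from arm pose and camera), and the wrench lies straight and released in its rest; the hand-in returned no verdict, and I could not read the bolt's final turn directly.

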